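# Open the child-safe tablet box by its hidden catch

### The job

Open the child-safe wooden box of dishwasher tablets. Feel across the flat panel at the front of its top with the fingertips for the hidden recessed button, press the button fully in so that the lid springs up, then push the lid with the fingers until it leans back on its stop and stays open by itself. Only touch and push, gently: do not pinch the lid, do not pick anything up, and leave the things standing on and around the box where they are.

Things in the scene. Friction and masses are not known exactly. Their poses are not given: they have to be found in the camera images.
- tablet_box: Box of plain brown wood, fixed: 200 mm deep (x), 312 wide (y), 83 high. Origin: centre of its underside. Own x points from front to back (away from the robot within 15 degrees), y left, z up. The front 72 mm of its top is a deck: a flat panel in the middle, and at each side of it a raised end, 76 mm wide in y, 3 mm above the panel. All behind the deck is the lid.
- panel_mid (a point): Middle of the flat panel, on its surface: box x = -60 mm, y = 0, z = 80 mm; axes as the box. The panel is level, 64 mm deep (x), 160 mm wide (y) between the raised ends. The button's hole, 46 mm square, is centred across the depth (x = 0 here); along the width its centre is anywhere within 35 mm left or right of here, different each time, and must be found.
- release_button (a joint): Travel of the button (m): 0 at rest, 0.006 fully in. A wooden plate filling the panel's square hole, its top 2.5 mm below the panel: a faint outline to the eye, a shallow dip to the touch; closed fingertips up to 40 mm wide fit in. It gives from about 2 N, is fully in at 5 N, frees the lid from about 0.0045 and springs back when let go.
- lid_hinge (a point): Middle of the lid's hinge axis: own x = +88 mm of the box, y = 0, 80 mm above the worktop. The axis runs along the box's y at the lid's rear top edge.
- lid_angle (a joint): Opening angle (rad) of the lid: 0 shut and locked, about 0.55 after it has sprung up on release, 1.57 upright, 1.85 leaning back on its stop. Let go before upright it falls back to about 0.55; past upright it falls on to its stop. About 0.2 kg, slightly damped.
- tablet_lid: The lid's board: 114.5 mm from front edge to hinge (x), 312 wide (y), 8 thick. Origin: middle of its rear top edge, on the hinge; x from front to hinge, y left, z out of its top. Shut, it is level with the panel, 1.5 mm behind it. Below it hang a steel keeper (10 mm deep, the middle 110 mm of the width, 4 to 14 mm behind the front edge) and, near its left end, the spring pin lifting it.
- pod_on_box: White coffee pod with a dark lid, 52 mm across, 46 mm tall, standing loose on the left raised end of the box's deck. Origin: centre of its underside.
- pod_beside: White coffee pod, 52 mm across, 46 mm tall, on the worktop just left of the box. Origin: centre of its underside.
- espresso_cup: Striped espresso cup, 60 mm across, 83 mm over its handle, 49 mm tall, on the worktop just right of the box. Origin: on its underside.
- mug: Cream mug, 78 x 116 x 101 mm, on the worktop well left of the box. Origin: on its underside.
- honey_jar: Glass honey jar with a red lid, 61 mm across, 85 mm tall, on the worktop well left of the box. Origin: centre of its underside.
- sugar_jar: White crock with a wooden lid, 80 mm across, 126 mm tall, behind the box. Origin: centre of its underside.
- teaspoon: Steel teaspoon, 130 x 26 x 11 mm, lying on the worktop well left of the box, near its front. Origin: centre of its underside.

How it is judged:
By the outcome, as a careful person would: the job done as asked, in the order asked, and still so for the second after the job is handed in, with the robot touching nothing.
It also fails if it takes over 58 s, if anything falls off the work surface, if the arm or the gripper's body presses on something with over 40 N, if the wrist force passes 120 N, or if a joint passes its speed limit or range.

### The arm

A 7-joint arm with a two-finger parallel gripper is mounted at the origin on a cart in front of the work surface, level with it; the furniture and walls round the work are solid. World frame = base frame: x ahead of the robot, y to its left, z up, the work surface at z = 0. Lengths are in m, angles in rad, forces in N, time in s.
With the tool pointing down it reaches from about 0.35 to 0.9 m from the base axis. Payload 8.1 kg.
Tool frame: the origin (TCP) lies at the very end of the fingers, on their centre line; the grasp point (between the pads) lies 19 mm behind it (grasp_offset is the distance from the TCP to the grasp point, in m); z points along the fingers, y is the line along which they close (so a half turn about z gives the same grasp; the last joint's range is limited). The gripper opens to 92 mm and grips with 3 to 60 N. Pads are 19 mm wide; open, the fingers measure 130 mm over their backs; the gripper's body (75 mm by 190 mm) begins 47 mm behind the grasp point.
Start: joints at [1.107, 0.434, 0.025, 1.573, -0.012, 1.134, -0.075], TCP at [0.221, -0.585, 0.227] pointing down, gripper open.
Joint ranges: [-2.62, 2.62], [-0.44, 2.09], [-1.27, 1.32], [0.08, 2.57], [-1.32, 4.46], [0.12, 2], [-2.74, 2.74]. Speed limits (rad/s): [2.22, 2.22, 3.01, 3.01, 3.14, 3.14, 3.14].

### API

Orientations are given as a rotation vector (axis times angle).
In Python, from cell import observe, get_image, camera_params, sign_off, silhouettes, grasp_offset gives the robot as it stands. The module is installed in compiled form; this text tells all that it offers.
- The arm moves only by the tool jog_arm, never from a script. Its argument "motion" is a list that holds one entry, the list of rows, each a list of 7 numbers: the shift along the tool's x, y, z in m, then the turn, a rotation vector about the tool's x, y, z in rad, then the closure, from -1 (fully open) to 1 (shut), so that 0 is half open. In form: [[[dx, dy, dz, wx, wy, wz, hand], ...]]. A call has 1 to 10 rows; each row is the pose to reach, as a shift and turn from the pose commanded when the call began, along the tool's axes at that moment; what a row does not reach only later rows make up. A row lasts 1/12 s, in which the tool goes at most 41.7 mm and 7.16 degrees, less where a joint would pass 70% of its speed; a pose out of reach is approached as far as the arm can. A call with a gripper value outside its range is refused whole. The fingers move at their own pace and stop on an object; "force" is the grip in N (left out, the last holds). Time passes only in rows, so rows that repeat a pose let the fingers close. It gives the time, the measured TCP pose, the force, the opening and the grip force at its end, in the units of the state.
- observe(): the state, without advancing time (a new reading comes with each control period).
- get_image(name): name is "scene" or "top" or "wrist"; returns the picture (400x640x3 uint8, red, green, blue); there is no depth.
- camera_params(name): a dict with "vertical_fov" (degrees; the focal length in pixels is half the picture's height over the tangent of half this angle, whatever the lens; pixels are square), "cx", "cy" (the principal point, pixels), "T" (4x4, takes a point from camera to world coordinates). Camera axes: x right, y down, z forward; pixel columns grow to the right and rows downward; lengths in m; the calibration is good to about 2 mm. A picture is of the moment at which its call begins: read the wrist's pose just before it. camera_params takes no time and is no camera call; for the wrist camera it gives the pose at the moment of the call.
- sign_off(): hands the job in; it is judged then, once.
Trained networks look in the newest picture that a camera, given by its name, has taken for a name from the list of things; names that differ only in an ending like _2 or _b are one class to them, and where a whole thing is asked for, a point or a joint stands for the part that bears it (a point fixed in the world has none). Each returns a list of dicts, best first, with "p" (0 to 1); they miss things now and then, are a little off and sometimes report something else, mostly with a low value. They report only what shows in the picture. A call takes as long as a camera call.
- silhouettes(query, camera): "mask" (400x640 bool, what is visible of it) and "pixel" ([column, row] in pixels, amid what is visible of it).
The state is a dict: "clock": time; "joints": joint angles; "dq": joint speeds; "joint_efforts": joint torques, N m; "position": TCP position; "ee_rot": TCP orientation; "force": force on the tool from outside, world axes, zero at the start; "ft_torque": the same for the moment, N m; "width": opening from 0.0 (shut) to 1.0 (fully open); "gripper_force": force on a finger pad.
Only numpy, scipy, OpenCV 4.12 (cv2) and the standard library are available. Lean on these libraries where they do the work, as an engineer would, in place of code of your own. Each camera call takes 0.05 s, during which the arm holds its last target. There are 200 camera calls.

## Working session

There is one attempt and no reset: what is moved stays moved. The work goes in short steps, Python scripts to look and compute and a tool call to move; the robot and the scene stay as the last step left them, time stands still between calls to the robot, and variables do not carry over. Pictures are saved under pics/ and viewed, at most 10 in all, crops included, and the job is handed in when it is done.

Besides the shell and the picture viewer there is one more tool, called after ">>>" by a JSON object that holds its "name" and its "arguments", one argument or row to a line. jog_arm: Moves the arm, as the interface text tells. Its arguments: {"type":"object","properties":{"motion":{"type":"array"},"force":{"type":"number"}},"required":["motion"]}

```bash
mkdir -p pics
python3 - <<'E'
from cell import *
import cv2,numpy as np
s=observe();print(s)
ims=[]
for n in("scene","top"):
    im=get_image(n);cv2.imwrite(f"pics/{n}0.png",im[:,:,::-1]);p=camera_params(n);print(n,p)
    for q in("tablet_box","pod_on_box","release_button","tablet_lid"):
        for r in silhouettes(q,n)[:2]:
            m=r["mask"].astype(np.uint8);c=max(cv2.findContours(m,0,2)[0],key=cv2.contourArea)
            print(n,q,round(r["p"],2),r["pixel"],m.sum(),cv2.approxPolyDP(c,4,True)[:,0].tolist()[:10])
E
```

```text
{'clock': 0.0, 'joints': array([ 1.10739125,  0.43523673,  0.02497735,  1.57415702, -0.01160862,
        1.13399525, -0.07511384]), 'dq': array([ 0.00127192, -0.00069901, -0.00021748,  0.00014981,  0.00034057,
        0.00231615, -0.00037292]), 'joint_efforts': array([ 1.35015085e-03, -6.67848444e+01,  9.86019373e-01, -3.14460611e+01,
       -6.02153759e-02,  4.29749815e-02,  1.45324602e-04]), 'position': array([ 0.22039349, -0.58426891,  0.22591332]), 'ee_rot': array([-3.08906858e+00, -5.63254431e-01,  6.84920420e-04]), 'force': array([ 0.36655128, -0.57614398, -0.20517371]), 'ft_torque': array([ 0.01627066, -0.0094108 , -0.01122209]), 'gripper_force': 0.0, 'width': 1.0018274790919781}
scene {'vertical_fov': 45.304523545157316, 'cx': 317.3129150422426, 'cy': 201.43451067280907, 'T': array([[-7.75710564e-01, -4.74475865e-01,  4.16107888e-01,
         7.71418390e-02],
       [-6.31088670e-01,  5.83688000e-01, -5.10916244e-01,
         6.31788006e-01],
       [-4.59754651e-04, -6.58924102e-01, -7.52209291e-01,
         9.49360363e-01],
       [ 0.00000000e+00,  0.00000000e+00,  0.00000
[... 641 characters left out ...]
]
top {'vertical_fov': 52.15353319924982, 'cx': 327.6617589293998, 'cy': 198.36277617241967, 'T': array([[ 0.0215977 , -0.98987303,  0.14030296,  0.37266753],
       [-0.99974221, -0.02236652, -0.00390496,  0.06355423],
       [ 0.00700351, -0.14018245, -0.99010092,  1.39982731],
       [ 0.        ,  0.        ,  0.        ,  1.        ]])}
top tablet_box 0.89 [369.9, 205.0] 4789 [[317, 181], [319, 241], [414, 241], [412, 181]]
top pod_on_box 0.65 [332.0, 230.3] 222 [[328, 221], [323, 234], [332, 237], [338, 226]]
top release_button 0.56 [374.8, 228.4] 196 [[370, 222], [369, 234], [381, 235], [382, 222]]
top tablet_lid 0.34 [428.7, 213.0] 274 [[436, 205], [424, 207], [421, 223], [437, 218]]
```

```bash
cat > h.py <<'E'
from cell import *
import cv2,numpy as np
def proj(P,c):
    T=c["T"];p=(np.atleast_2d(P)-T[:3,3])@T[:3,:3];f=200/np.tan(np.radians(c["vertical_fov"]/2))
    return p[:,:2]/p[:,2:]*f+[c["cx"],c["cy"]]
def ray(px,c,z):
    f=200/np.tan(np.radians(c["vertical_fov"]/2));T=c["T"]
    d=T[:3,:3]@np.array([(px[0]-c["cx"])/f,(px[1]-c["cy"])/f,1]);o=T[:3,3]
    return o+d*(z-o[2])/d[2]
def Rz(a): return np.array([[np.cos(a),-np.sin(a),0],[np.sin(a),np.cos(a),0],[0,0,1]])
E
python3 - <<'E'
from h import *
from scipy.optimize import minimize
cams={n:camera_params(n) for n in("scene","top")}
M={}
B={}
for n in cams:
    im=get_image(n);M[n]=silhouettes("tablet_box",n)[0]["mask"]
    B[n]=[r for r in silhouettes("release_button",n)][:1]
C=np.array([[a,b,c] for a in(-.1,.1) for b in(-.156,.156) for c in(0,.083)])
def cost(v):
    t=0
    for n in cams:
        m=np.zeros((1600,2560),np.uint8);h=cv2.convexHull(proj(C@Rz(v[2]).T+[v[0],v[1],0],cams[n]).astype(np.float32))
        cv2.fillConvexPoly(m,np.round((h*4+2)*16).astype(np.int32),255,shift=4)
        m=cv2.resize(m,(640,400),interpolation=cv2.INTER_AREA)/255.
        t+=np.abs(m-M[n]).sum()
    return t
best=min((minimize(cost,[x,-.03,a],method="Nelder-Mead",options=dict(initial_simplex=[[x,-.03,a],[x+.04,-.03,a],[x,.03,a],[x,-.03,a+.1]])) for x in(.5,.55) for a in(-.1,.1)),key=lambda r:r.fun)
v=best.x;print(v,best.fun)
for n in cams:
    for r in B[n]:
        w=ray(r["pixel"],cams[n],.0775);print(n,w,Rz(v[2]).T@(w-[v[0],v[1],0]))
    im=get_image(n)[:,:,::-1].copy()
    for q in ([-.092,-.08,.08],[-.092,.08,.08],[-.028,-.08,.08],[-.028,.08,.08],[.1,.156,.08],[.1,-.156,.08]):
        u=proj(np.array(q)@Rz(v[2]).T+[v[0],v[1],0],cams[n])[0];im[int(round(u[1])),int(round(u[0]))]=(0,0,255)
    a=im[100:300,200:460] if n=="scene" else im[140:290,250:460]
    cv2.imwrite(f"pics/{n}1.png",cv2.resize(a,None,fx=3,fy=3,interpolation=cv2.INTER_CUBIC))
E
```

```text
Traceback (most recent call last):
IndexError: list index out of range
```

```bash
cat >> h.py <<'E'
def sil(q,n):
    for _ in range(5):
        get_image(n);r=silhouettes(q,n)
        if r:return r
    return []
E
cat > fit.py <<'E'
from h import *
from scipy.optimize import minimize
cams={n:camera_params(n) for n in("scene","top")}
M={};B={}
for n in cams:
    M[n]=sil("tablet_box",n)[0]["mask"];B[n]=sil("release_button",n)[:1]
C=np.array([[a,b,c] for a in(-.1,.1) for b in(-.156,.156) for c in(0,.083)])
def cost(v):
    t=0
    for n in cams:
        m=np.zeros((1600,2560),np.uint8);h=cv2.convexHull(proj(C@Rz(v[2]).T+[v[0],v[1],0],cams[n]).astype(np.float32))
        cv2.fillConvexPoly(m,np.round((h*4+2)*16).astype(np.int32),255,shift=4)
        m=cv2.resize(m,(640,400),interpolation=cv2.INTER_AREA)/255.
        t+=np.abs(m-M[n]).sum()
    return t
best=min((minimize(cost,[x,-.03,a],method="Nelder-Mead",options=dict(initial_simplex=[[x,-.03,a],[x+.04,-.03,a],[x,.03,a],[x,-.03,a+.1]])) for x in(.5,.55) for a in(-.1,.1)),key=lambda r:r.fun)
v=best.x;print(v,best.fun)
for n in cams:
    for r in B[n]:
        w=ray(r["pixel"],cams[n],.0775);print(n,w,Rz(v[2]).T@(w-[v[0],v[1],0]))
    im=get_image(n)[:,:,::-1].copy()
    for q in ([-.092,-.08,.08],[-.092,.08,.08],[-.028,-.08,.08],[-.028,.08,.08],[.1,.156,.08],[.1,-.156,.08]):
        u=proj(np.array(q)@Rz(v[2]).T+[v[0],v[1],0],cams[n])[0];im[int(round(u[1])),int(round(u[0]))]=(0,0,255)
    a=im[100:300,200:460] if n=="scene" else im[140:290,250:460]
    cv2.imwrite(f"pics/{n}1.png",cv2.resize(a,None,fx=3,fy=3,interpolation=cv2.INTER_CUBIC))
E
python3 fit.py
```

```text
[ 0.52548539 -0.06625273  0.03024058] 3295.1607843137253
scene [ 0.46795088 -0.08835299  0.0775    ] [-0.05817643 -0.02035054  0.0775    ]
top [ 0.46413181 -0.10119768  0.0775    ] [-0.06238212 -0.03307388  0.0775    ]
```

View pics/scene1.png

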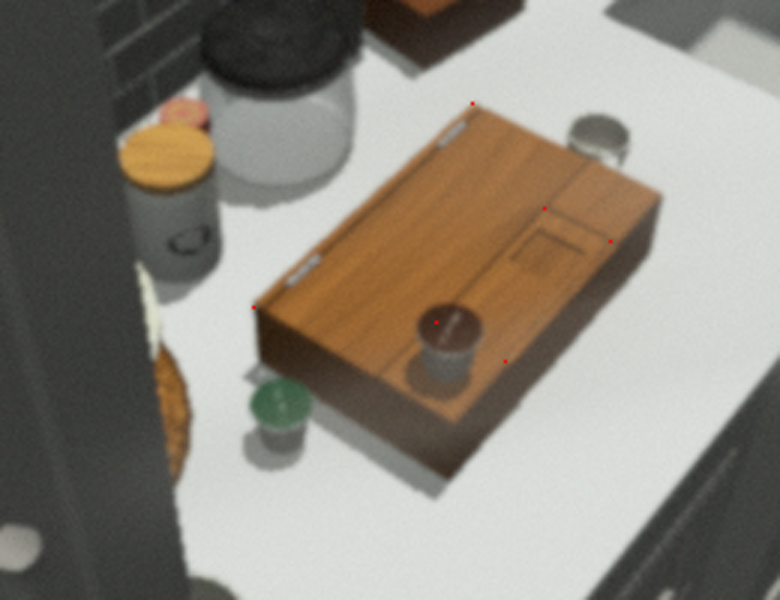

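View pics/top1.png

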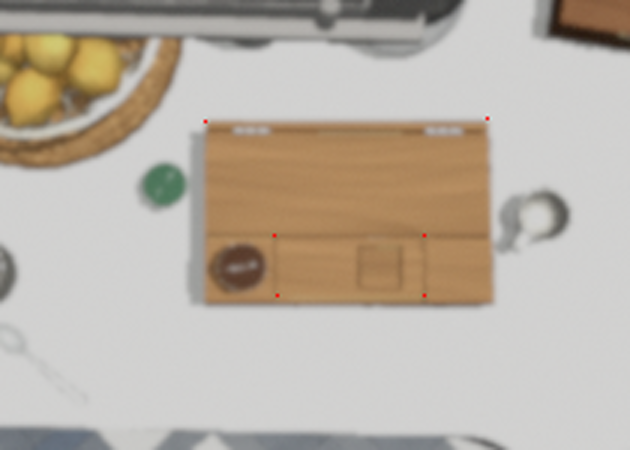

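Scene crop: the box is clear, with the button outline at crop (547,254), the pod on the left end at (450,340). Top crop: corners (206,303), (492,303), (206,122), (489,120), button at (380,267). The mask fit looks slightly off, so I refit using these corners.

Run:
```python
from h import *
from scipy.optimize import least_squares
cs={n:camera_params(n) for n in("scene","top")}
P=[[-.1,.156,.083],[-.1,-.156,.083],[.1,.156,.08],[.1,-.156,.08]]
px={"top":np.array([[206,303],[492,303],[206,122],[489,120],[380,267.5]])/3+[250,140],
"scene":np.array([[453,421],[662,193],[255,307],[474,105],[547,254]])/3+[200,100]}
def f(v,ns=("top","scene")):
    Q=np.array(P+[[-.06,v[3],.0775]])@Rz(v[2]).T+[v[0],v[1],0]
    return np.concatenate([(proj(Q,cs[n])-(px[n]-.33)).ravel() for n in ns])
for ns in(("top","scene"),("top",),("scene",)):
    r=least_squares(f,[.52,-.06,.03,-.03],args=(ns,));print(ns,r.x.round(4),r.fun.round(1))
v=least_squares(f,[.52,-.06,.03,-.03]).x
for n,q in(("top","pod_on_box"),("scene","pod_on_box")):
    r=sil(q,n)
    if r:
        w=ray(r[0]["pixel"],cs[n],.11);print(n,Rz(v[2]).T@(w-[v[0],v[1],0]))
b=Rz(v[2])@[-.06,v[3],.08]+[v[0],v[1],0];print("button",b)
```

```text
('top', 'scene') [ 0.5254 -0.0664  0.0232 -0.0356] [-0.6 -0.1  1.2 -0.2 -0.5 -0.9  0.1 -0.3  0.6 -0.7  0.9  1.4  0.9  0.2
 -1.1 -0.8 -0.4 -0.9  0.6  1.4]
('top',) [ 0.524  -0.0662  0.0226 -0.0337] [-0.7  0.3  1.1  0.2 -0.5 -0.5  0.1  0.2 -0.  -0.2]
('scene',) [ 0.5265 -0.0668  0.0242 -0.0373] [ 0.7  1.   0.6 -0.1 -1.3 -1.1 -0.7 -1.1  0.7  0.6]
top [-0.06184495  0.11244411  0.11      ]
scene [-0.0657137   0.10554588  0.11      ]
button [ 0.46623852 -0.10331267  0.08      ]
```

```bash
cat >> h.py <<'E'
from scipy.spatial.transform import Rotation as Ro
BX=[.525,-.0664,.0232]
def box(p): return Rz(BX[2])@np.array(p)+[BX[0],BX[1],0]
def unbox(w): return Rz(BX[2]).T@(np.array(w)-[BX[0],BX[1],0])
def plan(p,phi=0):
    "row (tool axes) to reach box-frame point p with forward tilt phi"
    s=observe();R=Ro.from_rotvec(s["ee_rot"]).as_matrix()
    c,n=np.cos(phi),np.sin(phi)
    G=Rz(BX[2])@np.array([[c,0,n],[0,-1,0],[n,0,-c]])
    d=R.T@(box(p)-s["position"]);w=Ro.from_matrix(R.T@G).as_rotvec()
    return np.r_[d,w].round(4)
def st():
    s=observe();print(round(s["clock"],2),"box",unbox(s["position"]).round(4),"F",s["force"].round(1),"w",round(s["width"],2))
E
python3 -c "
from h import *
st();print(plan([-.075,-.035,.17]))"
```

```text
1.45 box [-0.3163 -0.5112  0.2267] F [-0.5  0.2 -0.6] w 1.01
[ 3.854e-01 -3.694e-01  5.670e-02  1.000e-04 -0.000e+00  3.375e-01]
```

>>> {"name": "jog_arm", "arguments": {
  "motion": [
    [[0.19,-0.18,0.0,0,0,0.2,1],[0.385,-0.369,0.02,0,0,0.337,1],[0.385,-0.369,0.02,0,0,0.337,1],[0.385,-0.369,0.04,0,0,0.337,1],[0.385,-0.369,0.057,0,0,0.337,1],[0.385,-0.369,0.057,0,0,0.337,1],[0.385,-0.369,0.057,0,0,0.337,1],[0.385,-0.369,0.057,0,0,0.337,1],[0.385,-0.369,0.057,0,0,0.337,1],[0.385,-0.369,0.057,0,0,0.337,1]]
  ]
}}

```text
clock: 2.28
position: [0.3998, -0.2094, 0.1861]
ee_rot: [3.141, 0.037, 0.001]
force: [1.4, -0.3, 0.0]
width: 0.321
gripper_force: 0.0
```

>>> {"name": "jog_arm", "arguments": {
  "motion": [
    [[0,0,0,0,0,0,1]]
  ]
}}

```text
clock: 2.37
position: [0.4024, -0.2033, 0.1855]
ee_rot: [-3.138, -0.053, -0.002]
force: [0.7, -0.2, -0.1]
width: 0.251
gripper_force: 0.0
```

```bash
python3 -c "
from h import *
st();print(plan([-.075,-.035,.17]))"
```

```text
2.37 box [-0.1257 -0.134   0.1855] F [ 0.7 -0.2 -0.1] w 0.25
[ 0.0518 -0.0984  0.0159 -0.003  -0.0012  0.0106]
```

>>> {"name": "jog_arm", "arguments": {
  "motion": [
    [[0.052,-0.098,0.016,0,0,0,1],[0.052,-0.098,0.016,0,0,0,1],[0.052,-0.098,0.016,0,0,0,1],[0.052,-0.098,0.016,0,0,0,1],[0.052,-0.098,0.016,0,0,0,1],[0.052,-0.098,0.016,0,0,0,1]]
  ]
}}

```text
clock: 2.87
position: [0.4487, -0.1126, 0.1699]
ee_rot: [3.141, 0.037, -0.001]
force: [-0.3, -0.3, 0.1]
width: 0.001
gripper_force: 0.0
```

Run:
```python
from h import *
st();c=camera_params("wrist");print(c["T"].round(3).tolist(),c["vertical_fov"])
im=get_image("wrist")[:,:,::-1].copy()
r=silhouettes("release_button","wrist")[:2]
for k in r:
    w=ray(k["pixel"],c,.0775);print(k["p"],k["pixel"],unbox(w).round(4))
for q in([-.092,-.08,.08],[-.092,.08,.08],[-.028,-.08,.08],[-.028,.08,.08],[-.083,-.058,.08],[-.037,-.058,.08],[-.037,-.012,.08],[-.083,-.012,.08]):
    u=proj(box(q),c)[0]
    cv2.circle(im,(int(u[0]),int(u[1])),3,(0,0,255),1)
cv2.imwrite("pics/w1.png",im);print(plan([-.06,-.035,.1]))
```

```text
2.87 box [-0.0774 -0.0445  0.1699] F [-0.3 -0.3  0.1] w 0.0
[[0.025, -0.967, -0.253, 0.516], [-1.0, -0.024, -0.006, -0.11], [0.0, 0.253, -0.967, 0.329], [0.0, 0.0, 0.0, 1.0]] 64.03979482397385
0.58 [304.7, 178.1] [-0.0581 -0.0317  0.0775]
[ 0.0176 -0.0102  0.07    0.0006  0.0001 -0.0015]
```

View pics/w1.png

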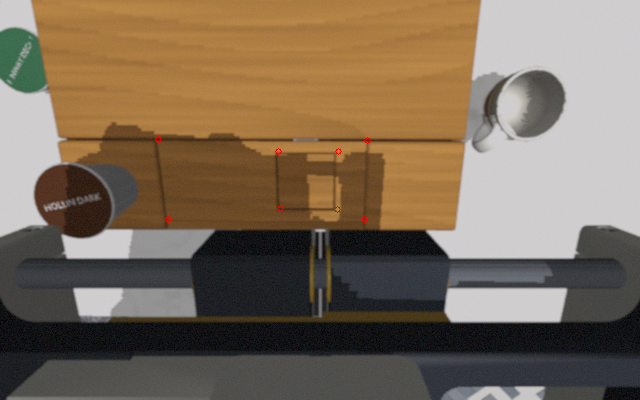

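Wrist picture: the predicted button outline (278–338, 152–210) lies on the visible one within a pixel or two. Next I touch the panel left of the button, then feel across it.

```bash
python3 -c "
from h import *
st();print(plan([-.06,.02,.084]))"
```

```text
2.97 box [-0.0776 -0.0452  0.1701] F [ 0.4 -0.   0.4] w 0.01
[ 0.0175 -0.0652  0.086   0.0006  0.0001 -0.0015]
```

>>> {"name": "jog_arm", "arguments": {
  "motion": [
    [[0.0175,-0.035,0.03,0,0,0,1],[0.0175,-0.065,0.06,0,0,0,1],[0.0175,-0.065,0.075,0,0,0,1],[0.0175,-0.065,0.084,0,0,0,1],[0.0175,-0.065,0.084,0,0,0,1],[0.0175,-0.065,0.084,0,0,0,1]]
  ]
}}

```text
clock: 3.47
position: [0.4648, -0.0484, 0.0863]
ee_rot: [3.141, 0.034, -0.001]
force: [0.3, 0.2, 0.1]
width: 0.008
gripper_force: 0.0
```

```bash
python3 -c "
from h import *
st();print(plan([-.06,.02,.079]))"
```

```text
3.47 box [-0.0598  0.0194  0.0863] F [0.3 0.2 0.1] w 0.01
[-0.0002 -0.0006  0.0073  0.0008  0.0005 -0.0018]
```

Feel down for contact in small steps.

>>> {"name": "jog_arm", "arguments": {
  "motion": [
    [[0,0,0.004,0,0,0,1],[0,0,0.005,0,0,0,1],[0,0,0.006,0,0,0,1],[0,0,0.0065,0,0,0,1],[0,0,0.0065,0,0,0,1]]
  ]
}}

```text
clock: 3.88
position: [0.4654, -0.0473, 0.0803]
ee_rot: [3.141, 0.036, 0.002]
force: [-2.1, -1.8, 6.6]
width: 0.005
gripper_force: 3.5
```

>>> {"name": "jog_arm", "arguments": {
  "motion": [
    [[0,0,-0.0006,0,0,0,1],[0,0.01,-0.0006,0,0,0,1],[0,0.02,-0.0006,0,0,0,1],[0,0.03,-0.0006,0,0,0,1]]
  ]
}}

```text
clock: 4.22
position: [0.466, -0.0774, 0.0803]
ee_rot: [-3.141, -0.037, -0.001]
force: [0.4, 2.5, 2.0]
width: 0.007
gripper_force: 1.5
```

>>> {"name": "jog_arm", "arguments": {
  "motion": [
    [[0,0.0085,-0.0012,0,0,0,1],[0,0.017,-0.0012,0,0,0,1],[0,0.026,-0.0012,0,0,0,1],[0,0.026,-0.001,0,0,0,1],[0,0.026,-0.001,0,0,0,1]]
  ]
}}

```text
clock: 4.63
position: [0.466, -0.1033, 0.0808]
ee_rot: [3.141, 0.035, -0.001]
force: [-0.3, 0.4, 0.1]
width: 0.007
gripper_force: 0.0
```

```bash
python3 -c "
from h import *
st();print(plan([-.06,-.035,.076]))"
```

```text
4.63 box [-0.0599 -0.0355  0.0808] F [-0.3  0.4  0.1] w 0.01
[-0.0001 -0.0005  0.0048  0.0001  0.0004 -0.0011]
```

>>> {"name": "jog_arm", "arguments": {
  "motion": [
    [[0,0,0.0015,0,0,0,1],[0,0,0.003,0,0,0,1],[0,0,0.004,0,0,0,1],[0,0,0.004,0,0,0,1]]
  ]
}}

```text
clock: 4.97
position: [0.4663, -0.102, 0.0769]
ee_rot: [-3.141, -0.039, 0.0]
force: [-0.4, 0.1, 1.5]
width: 0.005
gripper_force: 0.6
```

The fingertips are in the dip, below panel level, at low force. Pressing fully.

>>> {"name": "jog_arm", "arguments": {
  "motion": [
    [[0,0,0.002,0,0,0,1],[0,0,0.004,0,0,0,1],[0,0,0.0055,0,0,0,1],[0,0,0.0065,0,0,0,1],[0,0,0.0065,0,0,0,1]]
  ]
}}

```text
clock: 5.38
position: [0.4664, -0.1021, 0.0715]
ee_rot: [-3.141, -0.038, -0.001]
force: [-6.3, 2.8, 20.8]
width: 0.005
gripper_force: 10.9
```

>>> {"name": "jog_arm", "arguments": {
  "motion": [
    [[0,0,-0.001,0,0,0,1],[0,0,-0.001,0,0,0,1],[0,0,-0.001,0,0,0,1],[0,0,-0.012,0,0,0,1],[-0.01,0,-0.03,0,0,0,1],[-0.03,0,-0.06,0,0,0,1],[-0.05,0,-0.08,0,0,0,1],[-0.07,0,-0.09,0,0,0,1],[-0.07,0,-0.09,0,0,0,1]]
  ]
}}

```text
clock: 6.13
position: [0.3936, -0.1048, 0.1619]
ee_rot: [3.14, 0.035, 0.001]
force: [0.0, -0.4, -0.3]
width: 0.002
gripper_force: 0.0
```

Run:
```python
from h import *
st();a=get_image("scene")[100:300,200:460,::-1];b=get_image("wrist")[:,:,::-1]
cv2.imwrite("pics/s2.png",np.hstack([cv2.resize(a,(390,300)),cv2.resize(b,(410,300))]))
# start of push: below the front edge, right of keeper, tilted 45 deg
print(plan([-.06,-.1,.14],.9))
```

```text
6.13 box [-0.1322 -0.0353  0.1619] F [ 0.  -0.4 -0.3] w 0.0
[6.960e-02 6.490e-02 2.090e-02 7.000e-04 8.987e-01 2.000e-04]
```

View pics/s2.png

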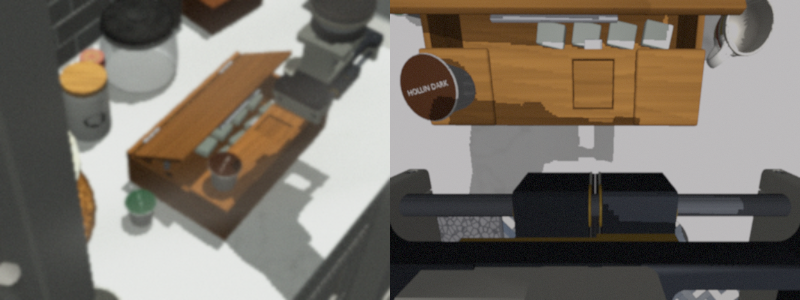

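Lid has sprung up (both views), things undisturbed. I'll tilt the fingers forward and go under the right part of its front edge, beside the keeper.

>>> {"name": "jog_arm", "arguments": {
  "motion": [
    [[0,0.02,0,0,0.12,0,1],[0.01,0.04,0,0,0.24,0,1],[0.03,0.065,0.005,0,0.36,0,1],[0.045,0.065,0.02,0,0.48,0,1],[0.06,0.065,0.03,0,0.6,0,1],[0.07,0.065,0.04,0,0.72,0,1],[0.07,0.065,0.045,0,0.8,0,1],[0.07,0.065,0.045,0,0.8,0,1],[0.07,0.065,0.045,0,0.8,0,1]]
  ]
}}

```text
clock: 6.98
position: [0.4669, -0.1681, 0.139]
ee_rot: [-2.944, -0.079, -0.882]
force: [0.7, -1.0, -0.5]
width: 0.004
gripper_force: 0.0
```

Run:
```python
from h import *
st()
for p in([-.015,.11],[-.002,.125],[.0127,.139],[.0395,.159],[.0734,.168],[.09,.168]): print(p,plan([p[0],-.1,p[1]],.8))
```

```text
6.98 box [-0.0604 -0.1003  0.139 ] F [ 0.7 -1.  -0.5] w 0.0
[-0.015, 0.11] [ 0.0219  0.0032  0.0491 -0.0679  0.2173  0.0033]
[-0.002, 0.125] [ 0.041   0.0031  0.0437 -0.0679  0.2173  0.0033]
[0.0127, 0.139] [ 0.061   0.003   0.0401 -0.0679  0.2173  0.0033]
[0.0395, 0.159] [ 0.0944  0.0033  0.0382 -0.0679  0.2173  0.0033]
[0.0734, 0.168] [ 0.1277  0.0044  0.0493 -0.0679  0.2173  0.0033]
[0.09, 0.168] [ 0.1415  0.0051  0.0584 -0.0679  0.2173  0.0033]
```

>>> {"name": "jog_arm", "arguments": {
  "motion": [
    [[0,0,0,0,0,0,1],[0,0,0,0,0,0,1]]
  ]
}}

```text
clock: 7.15
position: [0.4656, -0.1696, 0.1389]
ee_rot: [-2.945, -0.07, -0.879]
force: [0.0, 0.2, -0.2]
width: 0.0
gripper_force: 0.0
```

Run:
```python
from h import *
st();print(observe()["joints"].round(2))
for p in([-.055,.11],[-.015,.11]): print(p,plan([p[0],-.1,p[1]],.8))
```

```text
7.15 box [-0.0617 -0.1018  0.1389] F [ 0.   0.2 -0.2] w 0.0
[ 1.09  0.28 -0.7   2.37 -1.14  0.15  0.03]
[-0.055, 0.11] [-0.0102  0.      0.0279 -0.0656  0.2195 -0.0023]
[-0.015, 0.11] [ 0.0232  0.0016  0.0498 -0.0656  0.2195 -0.0023]
```

```bash
cat >> h.py <<'E'
def shift(p,y=-.1):
    s=observe();R=Ro.from_rotvec(s["ee_rot"]).as_matrix()
    return (R.T@(box([p[0],y,p[1]])-s["position"])).round(4)
E
python3 - <<'E'
from h import *
for p in([-.055,.108],[-.02,.108],[-.0108,.111],[.0055,.1346],[.0224,.15],[.038,.16],[.056,.167],[.072,.17],[.088,.17]): print(p,shift(p))
E
```

```text
[-0.055, 0.108] [-0.0113  0.0001  0.0296]
[-0.02, 0.108] [0.0179 0.0015 0.0488]
[-0.0108, 0.111] [0.0273 0.0017 0.0513]
[0.0055, 0.1346] [0.0539 0.0012 0.0405]
[0.0224, 0.15] [0.0764 0.001  0.0369]
[0.038, 0.16] [0.095  0.0011 0.0371]
[0.056, 0.167] [0.1138 0.0015 0.0411]
[0.072, 0.17] [0.1289 0.002  0.0474]
[0.088, 0.17] [0.1423 0.0026 0.0561]
```

>>> {"name": "jog_arm", "arguments": {
  "motion": [
    [[-0.011,0,0.03,0,0,0,1],[-0.011,0,0.03,0,0,0,1],[-0.011,0,0.03,0,0,0,1],[0.003,0.001,0.039,0,0,0,1],[0.018,0.001,0.049,0,0,0,1],[0.018,0.001,0.049,0,0,0,1],[0.018,0.001,0.049,0,0,0,1]]
  ]
}}

```text
clock: 7.73
position: [0.5096, -0.1666, 0.1178]
ee_rot: [-2.942, -0.083, -0.862]
force: [-0.6, -0.5, 0.1]
width: 0.005
gripper_force: 0.0
```

Run:
```python
from h import *
st();print(observe()["joints"].round(2),observe()["ee_rot"].round(2))
for p in([-.02,.108],[-.0108,.111],[.0055,.1346],[.0224,.15],[.038,.16],[.056,.167],[.072,.17],[.088,.17]): print(p,shift(p))
```

```text
7.73 box [-0.0177 -0.0998  0.1178] F [-0.6 -0.5  0.1] w 0.0
[ 0.88  0.35 -0.55  2.32 -1.32  0.12  0.17] [-2.94 -0.08 -0.86]
[-0.02, 0.108] [-0.0072  0.0006  0.007 ]
[-0.0108, 0.111] [0.0021 0.0009 0.0094]
[0.0055, 0.1346] [ 0.0286  0.0004 -0.0017]
[0.0224, 0.15] [ 0.0511  0.0003 -0.0055]
[0.038, 0.16] [ 0.0697  0.0005 -0.0055]
[0.056, 0.167] [ 0.0886  0.001  -0.0017]
[0.072, 0.17] [0.1037 0.0017 0.0044]
[0.088, 0.17] [0.1171 0.0024 0.013 ]
```

>>> {"name": "jog_arm", "arguments": {
  "motion": [
    [[-0.015,0,0.002,0,-0.08,0,1],[-0.015,0,0.002,0,-0.16,0,1],[-0.015,0,0.002,0,-0.22,0,1],[-0.015,0,0.002,0,-0.22,0,1],[-0.015,0,0.002,0,-0.22,0,1]]
  ]
}}

```text
clock: 8.15
position: [0.4961, -0.1681, 0.1071]
ee_rot: [-3.023, -0.089, -0.537]
force: [1.0, 1.1, -0.6]
width: 0.008
gripper_force: 0.0
```

Run:
```python
from h import *
st();s=observe();print(s["joints"].round(2));print((Rz(BX[2]).T@Ro.from_rotvec(s["ee_rot"]).as_matrix()).round(2))
for p in([-.02,.108],[-.012,.111],[.0035,.1346],[.0204,.15],[.036,.16],[.054,.167],[.070,.17],[.087,.17]): print(p,shift(p))
```

```text
8.15 box [-0.0313 -0.101   0.1071] F [ 1.   1.1 -0.6] w 0.01
[ 0.24  0.31  0.16  2.23 -0.69  0.39 -0.52]
[[ 0.94  0.05  0.34]
 [ 0.02 -1.    0.07]
 [ 0.35 -0.06 -0.94]]
[-0.02, 0.108] [ 0.0109 -0.0006  0.0031]
[-0.012, 0.111] [ 0.0195 -0.0004  0.003 ]
[0.0035, 0.1346] [ 0.0422 -0.001  -0.0138]
[0.0204, 0.15] [ 0.0633 -0.0011 -0.0224]
[0.036, 0.16] [ 0.0814 -0.001  -0.0264]
[0.054, 0.167] [ 0.1007 -0.0006 -0.0268]
[0.07, 0.17] [ 0.1168 -0.     -0.0241]
[0.087, 0.17] [ 0.1327  0.0008 -0.0182]
```

>>> {"name": "jog_arm", "arguments": {
  "motion": [
    [[0.011,0,0.003,0,0,0,1],[0.019,0,0.003,0,0,0,1],[0.027,0,-0.003,0,0,0,1],[0.035,0,-0.008,0,0,0,1],[0.042,-0.001,-0.014,0,0,0,1],[0.049,-0.001,-0.017,0,0,0,1],[0.056,-0.001,-0.02,0,0,0,1],[0.063,-0.001,-0.022,0,0,0,1],[0.063,-0.001,-0.022,0,0,0,1]]
  ]
}}

```text
clock: 8.9
position: [0.5511, -0.1658, 0.1507]
ee_rot: [-3.021, -0.096, -0.548]
force: [0.5, 0.0, 0.3]
width: 0.008
gripper_force: 0.2
```

Run:
```python
from h import *
st();s=observe();print(s["joints"].round(2));print((Rz(BX[2]).T@Ro.from_rotvec(s["ee_rot"]).as_matrix()).round(2)[:,2])
a=get_image("scene")[60:300,200:460,::-1];b=get_image("wrist")[:,:,::-1]
cv2.imwrite("pics/s3.png",np.hstack([cv2.resize(a,(390,360)),cv2.resize(b,(410,360))]))
for p in([.0204,.15],[.036,.16],[.054,.167],[.070,.17],[.087,.17],[.095,.17]): print(p,shift(p))
```

```text
8.9 box [ 0.0238 -0.1     0.1507] F [0.5 0.  0.3] w 0.01
[ 0.11  0.3   0.26  2.09 -0.57  0.52 -0.7 ]
[ 0.35  0.07 -0.93]
[0.0204, 0.15] [-0.0016 -0.     -0.001 ]
[0.036, 0.16] [ 0.0165  0.0002 -0.0049]
[0.054, 0.167] [ 0.0358  0.0007 -0.0052]
[0.07, 0.17] [ 0.0518  0.0013 -0.0024]
[0.087, 0.17] [0.0677 0.0022 0.0035]
[0.095, 0.17] [0.0752 0.0026 0.0063]
```

View pics/s3.png

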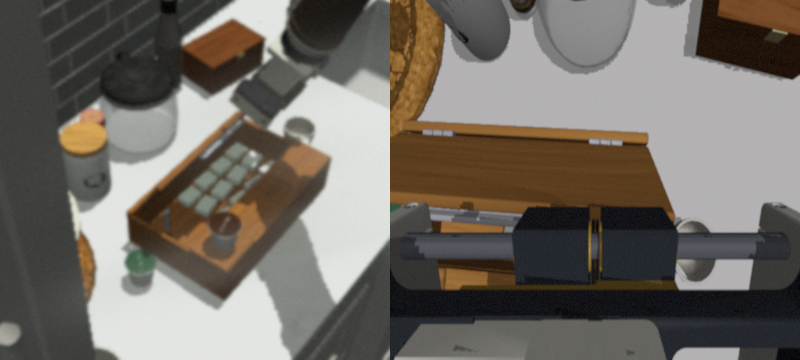

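The scene view is ambiguous on the lid, so I look larger.

Run:
```python
from h import *
a=get_image("scene")[90:270,230:450,::-1];b=get_image("top")[140:290,270:440,::-1]
cv2.imwrite("pics/s4.png",np.hstack([cv2.resize(a,(440,360),interpolation=2),cv2.resize(b,(360,360),interpolation=2)]))
```

```text
(no output)
```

View pics/s4.png

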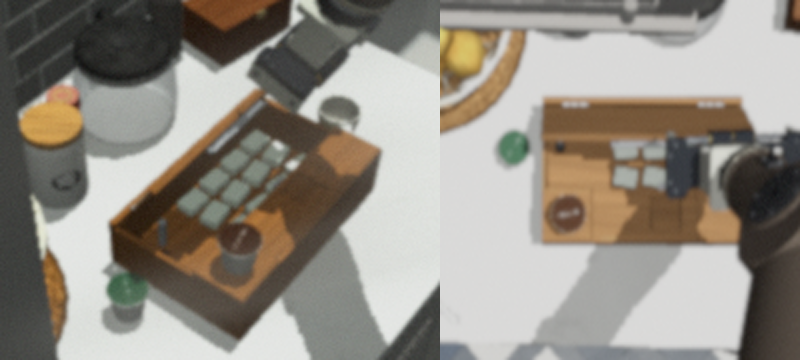

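Scene: the lid at about 1 rad is seen almost edge-on (the keeper strip at (240,125) shows its edge), and the wrist view agrees. I'll keep pushing along the arc.

>>> {"name": "jog_arm", "arguments": {
  "motion": [
    [[0.008,0,-0.003,0,0,0,1],[0.016,0,-0.005,0,0,0,1],[0.023,0,-0.005,0,0,0,1],[0.03,0,-0.005,0,0,0,1],[0.036,0.001,-0.005,0,0,0,1],[0.044,0.001,-0.004,0,0,0,1],[0.052,0.001,-0.002,0,0,0,1],[0.06,0.002,0.0,0,0,0,1],[0.068,0.002,0.003,0,0,0,1],[0.073,0.002,0.005,0,0,0,1]]
  ]
}}

```text
clock: 9.93
position: [0.621, -0.1635, 0.1706]
ee_rot: [-3.022, -0.097, -0.545]
force: [0.2, 0.4, 0.4]
width: 0.001
gripper_force: 0.1
```

>>> {"name": "jog_arm", "arguments": {
  "motion": [
    [[0.004,0,0.002,0,0,0,1],[0.004,0,0.002,0,0,0,1],[0.004,0,0.002,0,0,0,1]]
  ]
}}

```text
clock: 10.18
position: [0.6238, -0.1633, 0.1698]
ee_rot: [-3.022, -0.096, -0.543]
force: [-1.5, -0.2, 1.5]
width: 0.002
gripper_force: 1.3
```

Run:
```python
from h import *
st()
a=get_image("scene")[60:270,230:450,::-1];b=get_image("wrist")[:,:,::-1]
cv2.imwrite("pics/s5.png",np.hstack([cv2.resize(a,(380,360),interpolation=2),cv2.resize(b,(420,360))]))
```

```text
10.18 box [ 0.0966 -0.0992  0.1698] F [-1.5 -0.2  1.5] w 0.0
```

View pics/s5.png

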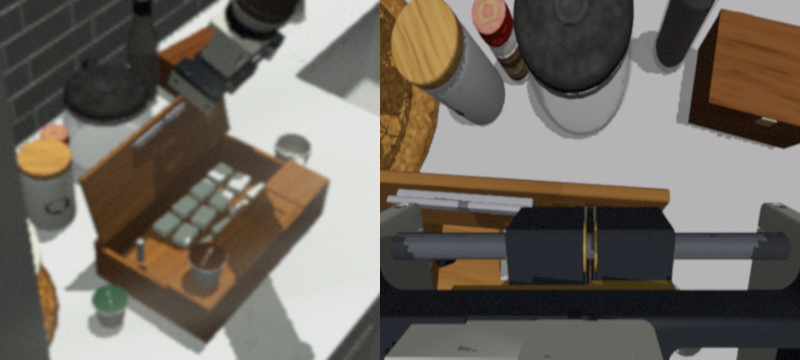

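The lid is leaning back past upright. Retreating.

>>> {"name": "jog_arm", "arguments": {
  "motion": [
    [[-0.015,0,-0.004,0,0,0,1],[-0.045,0,-0.018,0,0,0,1],[-0.08,0,-0.04,0,0,0,1],[-0.11,0,-0.065,0,0,0,1],[-0.14,0,-0.1,0,0,0,1],[-0.17,0,-0.12,0,0,0,1],[-0.19,0,-0.13,0,0,0,1],[-0.19,0,-0.13,0,0,0,1],[-0.19,0,-0.13,0,0,0,1],[-0.19,0,-0.13,0,0,0,1]]
  ]
}}

```text
clock: 11.12
position: [0.4021, -0.183, 0.2255]
ee_rot: [-3.022, -0.096, -0.546]
force: [-0.5, 0.4, 0.2]
width: 0.006
gripper_force: 0.0
```

Run:
```python
from h import *
st()
a=get_image("scene")[60:270,230:450,::-1];b=get_image("top")[140:290,250:460,::-1]
cv2.imwrite("pics/s6.png",np.hstack([cv2.resize(a,(380,360),interpolation=2),cv2.resize(b,(420,300)).copy() if 0 else cv2.resize(b,(420,360))]))
```

```text
11.12 box [-0.1256 -0.1137  0.2255] F [-0.5  0.4  0.2] w 0.01
```

View pics/s6.png

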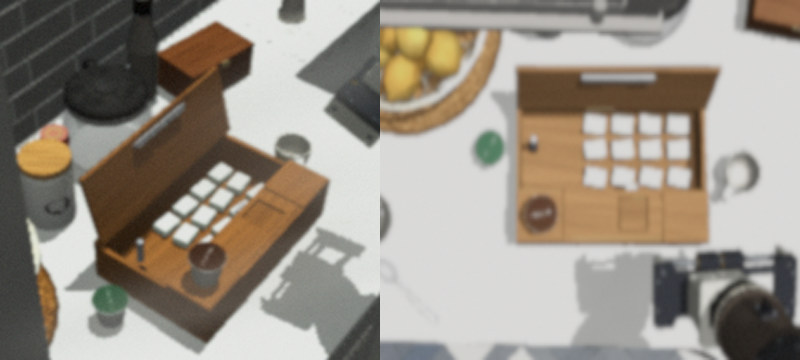

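The lid leans back open by itself, the pods and cup are in place, and the robot is clear.

```bash
python3 -c "
from cell import *
print(sign_off())"
```

```text
the job is handed in; nothing more can be done
None
```

The box is open and handed in at about 11 s: I found the button by touch, pressed it fully in, and pushed the lid back until it stayed open on its stop; nothing around the box looked disturbed in the last pictures.

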